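# Open the torch cooler's sprung filler cap

### The job

The welding torch's cooling unit is to be topped up: press its sprung yellow filler cap down against the catch, twist it anticlockwise until it is free, lift it off and stand it upright, grip bar up, in the metal drip tray on the table. Feel your way and never force the cap: do not ram it down, wrench it against the catch or its stops, or let it fly or drop. Leave the spray can, the wire brush and the copper nozzle where they are.

Things in the scene. Friction and masses are not known exactly. Their poses are not given: they have to be found in the camera images.
- cooler: Welding-torch cooling unit, fixed: blue box 360 x 220 x 200 mm, black top. Origin: centre of its underside; z up; front (sight glass, hose couplings) faces its -x. The metal filler neck rises 34 mm from the top, 100 mm forward of centre; a 37 mm high carrying handle stands at the back of the top. More than 55 N between cap and cooler damages the neck.
- neck (a point): Centre of the top edge of the filler neck (56 mm outside diameter), 234 mm above the table; axes as the cooler's. A white arrow on the cooler's top beside the neck shows the way to turn the cap to free it (anticlockwise from above). Locked, the cap's grip bar points about 29 deg clockwise of the cooler's x axis.
- cap: Yellow pressure cap, 62 mm diameter, 0.13 to 0.2 kg. Origin: centre of the underside of its 8 mm thick rim, 7 mm above neck when locked; z up, x along the grip bar. A rubber-faced plate, 30 mm diameter, hangs below on a spring (1.5 N/mm), its face 33 mm under the origin when the cap is off: the cap stands on it. It is out of the neck once the origin is 34 mm above neck.
- cap_grip (a point): Centre of the cap's raised grip bar, 20.5 mm above the cap's origin; axes as the cap's. The bar is 52 mm long (along x), 14 mm wide (along y), 25 mm high (8 to 33 mm above the origin), flat-sided.
- cap_ears (a point): Top of the cap's two steel ears (along x), 11 mm under its origin, held under the neck's lip behind a 5.5 mm deep catch. From locked, the cap goes down from 8 N on, clears the catch at 5.5 mm (16 N) and hits the neck at 7 mm (18 N). Held down, it turns 38 to 87 deg anticlockwise to a firm stop at notches in the lip; where they lie differs and cannot be seen. There the spring lifts it.
- tray: Flat grey metal drip tray, 180 x 150 mm outside, 22 mm high, walls and floor 3 mm thick, on the table to one side of the cooler. Origin: centre of its underside; x along the 180 mm side; z up.
- can: Upright spray can, red and silver with a black cap, 60 mm diameter, 180 mm high; origin: centre of its underside. Leave alone.
- brush: Hand wire brush lying on the table; x along it. Leave alone.
- nozzle: Copper torch nozzle, 35 mm diameter, 72 mm high, standing on the cooler's top behind the cap; origin: centre of its underside. Leave alone.
There are look-alikes about, which are no part of the job. What is shaped like the tray but red is not meant. Of the things shaped like the cap, the yellow one is meant.

How it is judged:
By the outcome, as a careful person would: the job done as asked, in the order asked, and still so for the second after the job is handed in, with the robot touching nothing.
It also fails if it takes over 72 s, if anything falls off the work surface, if the arm or the gripper's body presses on something with over 40 N, if the wrist force passes 120 N, or if a joint passes its speed limit or range.

### The arm

A 6-joint arm with a two-finger parallel gripper is mounted at the origin on the work surface. World frame = base frame: x ahead of the robot, y to its left, z up, the work surface at z = 0. Lengths are in m, angles in rad, forces in N, time in s.
With the tool pointing down it reaches from about 0.25 to 0.725 m from the base axis. Payload 9.7 kg.
Tool frame: the origin (TCP) lies between the finger pads; the fingertips stand 25 mm ahead of it and the grasp point (between the pads) lies 6 mm ahead of it; z points along the fingers, y is the line along which they close (so a half turn about z gives the same grasp; the last joint's range is limited). The gripper opens to 85 mm and grips with 20 to 120 N. Pads are 22 mm wide; open, the fingers measure 114 mm over their backs; the gripper's body (76 mm by 85 mm) begins 54 mm behind the grasp point. The pads swing forward as they close: fully open they stand 13 mm farther back than shut.
Start: joints at [-1.158, 0.087, 0.176, 1.66, 0, 1.571], TCP at [0.221, -0.504, 0.256] pointing down, gripper open.
Joint ranges: [-3.13, 3.13], [-0.85, 1.81], [-1.15, 1.24], [-2.2, 2.28], [-1.44, 1.52], [-3.14, 3.14]. Speed limits (rad/s): [2.22, 2.22, 2.57, 3.14, 3.14, 3.14].

### API

Orientations are given as a rotation vector (axis times angle).
In Python, from cell import telemetry, camera, workorder gives the robot as it stands.
- The arm moves only by the shell command python3 -m handwheel 'ROWS' [FORCE]. ROWS is JSON, a list of rows, each an object of numbers: "dx", "dy", "dz": the shift along the world's x, y, z scaled (see below); "roll": the turn about the world's z scaled (see below); "hand": the opening, from 0 (shut) to 1 (fully open). In form: [{"dx": .., "dy": .., "dz": .., "roll": .., "hand": ..}, ...]. A call has exactly 10 rows; each row is the pose to reach, as a shift and turn from the pose commanded when the call began, turning the shorter way round; what a row does not reach only later rows make up. The controller multiplies each number of a shift by 200 mm and each number of a turn by pi rad. A row lasts 1/10 s, in which the tool goes at most 50 mm and 8.59 degrees, less where a joint would pass 70% of its speed; a pose out of reach is approached as far as the arm can. A call with a number of a shift or a turn outside -1 to 1 is refused whole. A call with a gripper value outside its range is refused whole. The fingers move at their own pace and stop on an object; FORCE is the grip in N (left out, the last holds). Time passes only in rows, so rows that repeat a pose let the fingers close, or fill a call up. It gives the time, the measured TCP pose, the force, the opening and the grip force at its end, in the units of the state.
- telemetry.state(): the state, without advancing time (a new reading comes with each control period).
- camera(name): name is "scene" or "top"; returns a dict with "pixels" (480x640x3 uint8, blue, green, red), "camera_matrix" (3x3 intrinsics, pixels), "k1" (the pictures are not rectified: a ray, as slopes to the right and down, at radius r is drawn at 1 + k1 r^2 times it, then the intrinsics apply), "origin" and "rotation" of the camera in the world. Camera axes: x right, y down, z forward; pixel columns grow to the right and rows downward; lengths in m; the calibration is good to about 2 mm. A picture is of the moment at which its call begins. There is no depth.
- workorder.close_job(): hands the job in; it is judged then, once.
The state is a dict: "time_s": time; "joint_pos": joint angles; "joint_velocities": joint speeds; "tau": joint torques, N m; "ee_pos": TCP position; "tool_rot": TCP orientation; "wrist_force": force on the tool from outside, world axes, zero at the start; "moment": the same for the moment, N m; "grip_width": opening from 0.0 (shut) to 1.0 (fully open); "grip_force": force on a finger pad.
Only numpy, scipy, OpenCV 4.12 (cv2) and the standard library are available. Lean on these libraries where they do the work, as an engineer would, in place of code of your own. Each camera call takes 0.05 s, during which the arm holds its last target. There are 200 camera calls.

## Working session

There is one attempt and no reset: what is moved stays moved. The work goes in short steps, Python scripts to look and compute and a shell command to move; the robot and the scene stay as the last step left them, time stands still between calls to the robot, and variables do not carry over. Pictures are saved under pics/ and viewed, at most 10 in all, crops included, and the job is handed in when it is done.

```bash
mkdir -p pics; cat > h.py <<'E'
import numpy as np, cv2
def ray(c,u,v):
    K=c["camera_matrix"]; K=np.array(K); D=np.array([c["k1"],0,0,0.])
    p=cv2.undistortPoints(np.array([[[u,v]]],float),K,D)[0,0]
    return np.array(c["origin"]),np.array(c["rotation"])@np.array([p[0],p[1],1])
def onz(c,u,v,z):
    o,d=ray(c,u,v); return o+d*(z-o[2])/d[2]
def proj(c,P):
    q=np.array(c["rotation"]).T@(np.array(P,float)-np.array(c["origin"])); 
    x,y=q[:2]/q[2]; s=1+c["k1"]*(x*x+y*y); K=np.array(c["camera_matrix"])
    return K[0,0]*x*s+K[0,2],K[1,1]*y*s+K[1,2]
E
python3 - <<'E'
from cell import telemetry,camera
import cv2,pickle
for n in("scene","top"):
    c=camera(n);cv2.imwrite(f"pics/{n}0.png",c["pixels"]);pickle.dump(c,open(n+".pkl","wb"))
    print(n,c["origin"],c["rotation"],c["camera_matrix"],c["k1"])
print(telemetry.state())
E
```

```text
scene [1.27620062 0.4027324  0.87169735] [-1.11465735 -2.26462943  1.07551199] [[446.62503664   0.         314.87194741]
 [  0.         446.62503664 240.92402251]
 [  0.           0.           1.        ]] -0.012110575419212706
top [ 0.41485875 -0.10452444  1.36073423] [-2.16927146  2.16386899 -0.15948639] [[497.1831943    0.         314.34421329]
 [  0.         497.1831943  231.42214543]
 [  0.           0.           1.        ]] 0.007992640740323548
{'time_s': 0.1, 'joint_pos': array([-1.15801702e+00,  8.74464279e-02,  1.75246219e-01,  1.65978189e+00,
        2.25734562e-05,  1.57077932e+00]), 'joint_velocities': array([-0.00139815,  0.00108028,  0.00244535,  0.0014305 , -0.00019952,
        0.00027285]), 'tau': array([-1.14868703e-04, -5.21560585e+01,  4.65653300e+01,  1.60939107e-02,
       -1.17608460e-05,  1.64012778e-05]), 'ee_pos': array([ 0.22057987, -0.5036619 ,  0.25564806]), 'tool_rot': array([-3.07377311e+00, -6.43586114e-01,  3.46850333e-04]), 'wrist_force': array([-0.41886564, -0.694487  , -1.05463433]), 'moment': array([0.02003354, 0.02997348, 0.04111505]), 'grip_force': 0.0, 'grip_width': 0.9973617272078192}
```

View pics/top0.png

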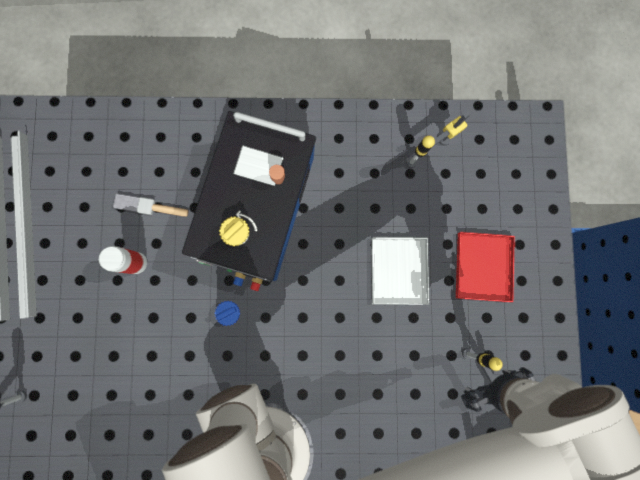

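View pics/scene0.png

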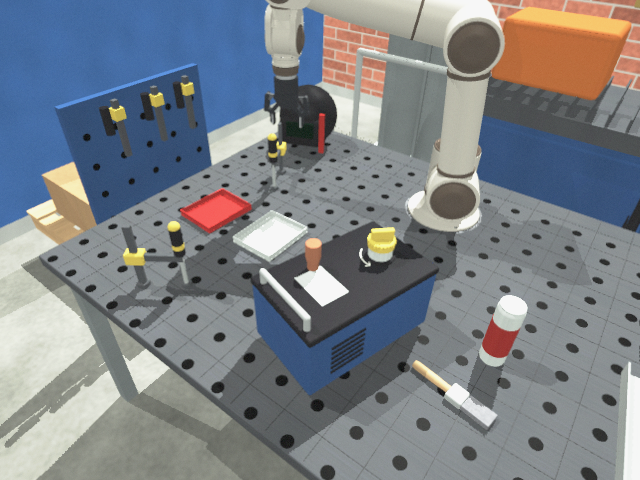

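The top view shows the cooler with the yellow cap at (235,231). Possible confusions:
- **Cap:** the blue cap at (227,313), and yellow clamp parts at (425,146), (455,127) and (490,362). I choose the yellow one on the neck at (235,231).
- **Tray:** the grey one at (400,271) or the red one at (486,266). I choose the grey one.

In the scene view the yellow cap is at (381,243) and the grey tray at (270,236).

```bash
sed -i 's/np.array(c\["rotation"\])/cv2.Rodrigues(np.array(c["rotation"],float))[0]/' h.py
python3 - <<'E'
import pickle,cv2,numpy as np
from h import *
c=pickle.load(open("top.pkl","rb"));s=pickle.load(open("scene.pkl","rb"))
def mask(c,lo,hi,roi):
    x0,y0,x1,y1=roi;h=cv2.cvtColor(c["pixels"],cv2.COLOR_BGR2HSV);m=cv2.inRange(h,lo,hi);k=np.zeros_like(m);k[y0:y1,x0:x1]=m[y0:y1,x0:x1]
    n,l,st,ce=cv2.connectedComponentsWithStats(k);i=1+np.argmax(st[1:,4]);return (l==i).astype(np.uint8),ce[i],st[i]
m,ce,st=mask(c,(20,100,90),(35,255,255),(205,205,265,260));print("cap top",ce,st,onz(c,*ce,.258))
m2,ce2,st2=mask(s,(20,100,90),(35,255,255),(355,215,410,270));print("cap scene",ce2,st2)
o1,d1=ray(c,*ce);o2,d2=ray(s,*ce2)
t=np.linalg.lstsq(np.c_[d1,-d2],o2-o1,rcond=None)[0];print("tri",o1+d1*t[0],o2+d2*t[1])
# cooler top: black
m,ce,st=mask(c,(0,0,0),(180,255,48),(175,90,325,285));print(st)
m=cv2.morphologyEx(m,cv2.MORPH_CLOSE,np.ones((25,25)))
r=cv2.boxPoints(cv2.minAreaRect(cv2.findContours(m,0,2)[0][0]))
print("cooler corners px",r);print(np.array([onz(c,*p,.2) for p in r]))
m,ce,st=mask(c,(0,0,120),(180,40,255),(355,220,445,320));print("tray",st)
r=cv2.minAreaRect(max(cv2.findContours(m,0,2)[0],key=cv2.contourArea));print(r[0],[onz(c,*p,.022) for p in cv2.boxPoints(r)], onz(c,*r[0],.022))
a=cv2.resize(c["pixels"][160:300,170:310],(560,560),interpolation=2);cv2.imwrite("pics/crop1.png",a)
E
```

```text
cap top [233.75322812 230.85509326] [219 216  31  31 697] [0.55458339 0.0513546  0.258     ]
cap scene [381.12750455 240.44444444] [367 227  30  26 549]
tri [0.55631257 0.05328369 0.24435302] [0.55588084 0.05407324 0.24440993]
[ 199  239   60   37 1080]
cooler corners px [[198.81134 258.66037]
 [205.8302  234.09435]
 [264.86792 250.96228]
 [257.84906 275.52832]]
[[ 0.49646058  0.13908018  0.2       ]
 [ 0.55403849  0.12448387  0.2       ]
 [ 0.51485263 -0.01390463  0.2       ]
 [ 0.45760976  0.00157445  0.2       ]]
tray [ 360  237   71   83 4384]
(395.0, 278.0) [array([ 0.56899262, -0.25737247,  0.022     ]), array([ 0.56968927, -0.44839166,  0.022     ]), array([ 0.34954745, -0.44212588,  0.022     ]), array([ 0.3494495 , -0.25506309,  0.022     ])] [ 0.45826084 -0.35060919  0.022     ]
```

View pics/crop1.png

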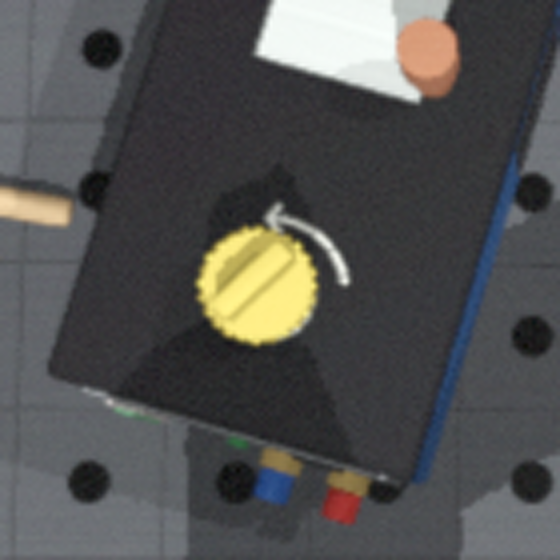

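The crop shows the yellow round cap with its bar running from about (225,237) to (242,222) in the full image. The white arrow curves beside it, so the choice is confirmed. The nozzle at (277,172) is well clear.

```bash
python3 - <<'E'
import pickle
from h import *
c=pickle.load(open("top.pkl","rb"));from scipy.spatial.transform import Rotation as R
from cell import telemetry
f=lambda p,z:onz(c,*p,z)[:2]
FL,FR,BL=f((182.5,252.5),.2),f((273.5,281),.2),f((234.5,113),.2)
deg=lambda v:np.degrees(np.arctan2(v[1],v[0]))
print("yaw",deg(BL-FL),deg(FL-FR)-90,np.linalg.norm(FL-FR))
a=np.radians(deg(FL-FR)-90);x=np.array([np.cos(a),np.sin(a)])
print("neck",(FL+FR)/2+.08*x)
A=lambda u,v:f((170+u/4-.4,160+v/4-.4),.274)
print("bar ang",deg(A(283,236)-A(213,300)),deg(A(296,255)-A(230,319)),"bar centre",(A(292,247)+A(222,311))/2)
t=[f(p,.022) for p in((372,238),(428,237),(429,303.5),(372,304))];print("tray",t,np.mean(t,0))
h=cv2.cvtColor(c["pixels"],cv2.COLOR_BGR2HSV)
print("cap circle rim", f((170+258/4-.4,160+286/4-.4),.249))
s=telemetry.state();print(R.from_rotvec(s["tool_rot"]).as_matrix().round(3))
E
```

```text
yaw -18.54093389352348 -17.20890503681497 0.22203019284594158
neck [0.55428658 0.04753142]
bar ang -46.48520460512591 -44.84552394870291 bar centre [0.5559329  0.04890544]
tray [array([ 0.56637701, -0.29001184]), array([ 0.56966925, -0.44292093]), array([ 0.39044927, -0.44061117]), array([ 0.3889548 , -0.28760549])] [ 0.47886258 -0.36528736]
cap circle rim [0.5551723  0.05183898]
[[ 0.916  0.401 -0.   ]
 [ 0.401 -0.916  0.001]
 [ 0.    -0.001 -1.   ]]
```

```bash
python3 -m handwheel '[{"dz":0.2,"hand":1},{"dz":0.45,"dy":0.1,"dx":0.05,"hand":1},{"dz":0.45,"dy":0.25,"dx":0.15,"roll":0.05,"hand":1},{"dz":0.45,"dy":0.4,"dx":0.25,"roll":0.1,"hand":1},{"dz":0.45,"dy":0.6,"dx":0.38,"roll":0.1,"hand":1},{"dz":0.45,"dy":0.8,"dx":0.5,"roll":0.1,"hand":1},{"dz":0.45,"dy":0.95,"dx":0.6,"roll":0.1,"hand":1},{"dz":0.45,"dy":1,"dx":0.6,"roll":0.1,"hand":1},{"dz":0.45,"dy":1,"dx":0.6,"roll":0.1,"hand":1},{"dz":0.45,"dy":1,"dx":0.6,"roll":0.1,"hand":1}]' 60; python3 -c "
from cell import telemetry as t;print(t.state()['joint_pos'])"
```

```text
[-1.15801702e+00  8.74464279e-02  1.75246219e-01  1.65978189e+00
  2.25734562e-05  1.57077932e+00]schema error: expected keys dx, dy, dz, roll, hand
```

All keys are needed in every row.

```bash
python3 -m handwheel '[{"dx":0,"dy":0,"dz":0.2,"roll":0,"hand":1},{"dx":0.05,"dy":0.1,"dz":0.45,"roll":0,"hand":1},{"dx":0.15,"dy":0.25,"dz":0.45,"roll":0.05,"hand":1},{"dx":0.25,"dy":0.4,"dz":0.45,"roll":0.1,"hand":1},{"dx":0.38,"dy":0.6,"dz":0.45,"roll":0.1,"hand":1},{"dx":0.5,"dy":0.8,"dz":0.45,"roll":0.1,"hand":1},{"dx":0.6,"dy":0.95,"dz":0.45,"roll":0.1,"hand":1},{"dx":0.6,"dy":1,"dz":0.45,"roll":0.1,"hand":1},{"dx":0.6,"dy":1,"dz":0.45,"roll":0.1,"hand":1},{"dx":0.6,"dy":1,"dz":0.45,"roll":0.1,"hand":1}]' 60; python3 -c "
from cell import telemetry as t;print(t.state()['joint_pos'])"
```

```text
time_s: 1.1
ee_pos: [0.3404, -0.3043, 0.3462]
tool_rot: [2.936, 1.117, -0.0]
wrist_force: [0.5, -0.0, -0.3]
grip_width: 0.999
grip_force: 0.0
[-7.29315535e-01 -8.17391995e-02  1.85421908e-01  1.83798931e+00
 -3.32943065e-04  1.68527798e+00]
```

```bash
python3 -m handwheel '[{"dx":0.03,"dy":0.05,"dz":0,"roll":0.02,"hand":1},{"dx":0.11,"dy":0.18,"dz":0,"roll":0.05,"hand":1},{"dx":0.21,"dy":0.34,"dz":0,"roll":0.08,"hand":1},{"dx":0.32,"dy":0.52,"dz":0,"roll":0.12,"hand":1},{"dx":0.43,"dy":0.7,"dz":0,"roll":0.16,"hand":1},{"dx":0.5,"dy":0.82,"dz":0,"roll":0.2,"hand":1},{"dx":0.54,"dy":0.88,"dz":0,"roll":0.24,"hand":1},{"dx":0.55,"dy":0.9,"dz":0,"roll":0.26,"hand":1},{"dx":0.55,"dy":0.9,"dz":0,"roll":0.26,"hand":1},{"dx":0.55,"dy":0.9,"dz":0,"roll":0.26,"hand":1}]'
python3 -m handwheel '[{"dx":0.03,"dy":0.05,"dz":0,"roll":0.02,"hand":1},{"dx":0.11,"dy":0.18,"dz":0,"roll":0.05,"hand":1},{"dx":0.21,"dy":0.34,"dz":0,"roll":0.08,"hand":1},{"dx":0.31,"dy":0.5,"dz":0,"roll":0.12,"hand":1},{"dx":0.41,"dy":0.68,"dz":0,"roll":0.16,"hand":1},{"dx":0.48,"dy":0.8,"dz":0,"roll":0.2,"hand":1},{"dx":0.515,"dy":0.85,"dz":0,"roll":0.24,"hand":1},{"dx":0.525,"dy":0.87,"dz":0,"roll":0.253,"hand":1},{"dx":0.525,"dy":0.87,"dz":0,"roll":0.253,"hand":1},{"dx":0.525,"dy":0.87,"dz":0,"roll":0.253,"hand":1}]'
python3 - <<'E'
from cell import camera,telemetry
from h import *
import pickle
c=camera("scene");pickle.dump(c,open("s2.pkl","wb"));t=camera("top");pickle.dump(t,open("t2.pkl","wb"))
s=telemetry.state();print(s["joint_pos"],s["ee_pos"])
a=cv2.resize(c["pixels"][140:300,300:460],(480,480),interpolation=2);b=cv2.resize(t["pixels"][160:320,170:330],(300,300))
b=cv2.copyMakeBorder(b,0,180,0,0,0);cv2.imwrite("pics/s2.png",np.hstack([a,b]))
print([proj(c,p) for p in([.5555,.05,.2615],[.5555,.05,.234])])
E
```

```text
time_s: 2.1
ee_pos: [0.4506, -0.1249, 0.346]
tool_rot: [-2.255, -2.187, 0.001]
wrist_force: [-0.3, -0.3, 0.4]
grip_width: 1.001
grip_force: 0.0
time_s: 3.1
ee_pos: [0.5557, 0.0492, 0.3462]
tool_rot: [-1.233, -2.889, 0.0]
wrist_force: [-0.4, -1.4, -0.1]
grip_width: 1.0
grip_force: 0.0
[ 8.85434976e-02  1.63373236e-01  4.39721234e-01  1.84680658e+00
 -8.71988913e-05  8.94417756e-01] [0.55554805 0.04929636 0.34648787]
[(np.float64(380.45370232087583), np.float64(233.68670080078115)), (np.float64(379.1738789147819), np.float64(243.24179553733038))]
```

View pics/s2.png

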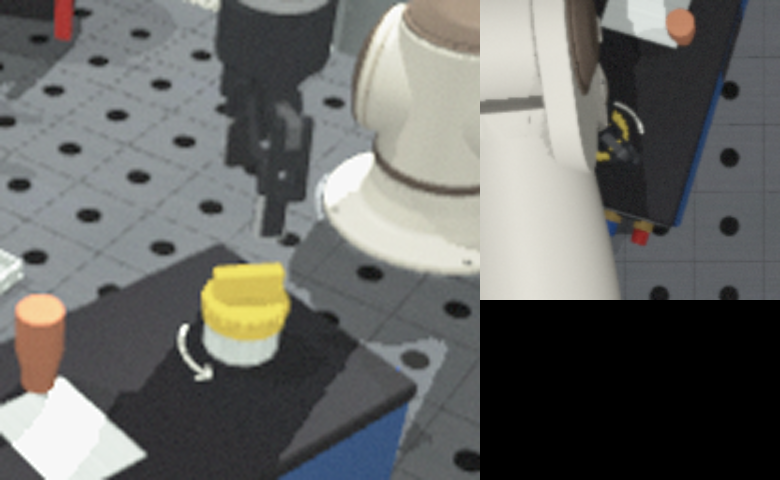

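The scene crop shows the hand above the cap (rim about (367..397, 241)) with the bar seen broadside, centred near (382.5,234). My prediction was (380.5,233.7), so the true spot is a few mm further left or back. I'll fuse both views.

```bash
python3 - <<'E'
import pickle
from h import *
c=pickle.load(open("top.pkl","rb"));s=pickle.load(open("s2.pkl","rb"))
for p in([.5555,.05],[.5555,.053],[.5555,.055],[.558,.053]): print(p,proj(s,[*p,.2615]),proj(c,[*p,.249]))
h=cv2.cvtColor(s["pixels"],cv2.COLOR_BGR2HSV);m=cv2.inRange(h,(20,100,90),(35,255,255))[215:270,350:415]
for r in range(10,40,2):
    x=np.where(m[r])[0]
    if len(x):print(r+215,x.min()+350,x.max()+350,end="; ")
h=cv2.cvtColor(c["pixels"],cv2.COLOR_BGR2HSV);m=cv2.inRange(h,(20,80,60),(35,255,255))[205:260,205:265]
k=cv2.findContours(m,0,2)[0];k=max(k,key=cv2.contourArea);print(cv2.minEnclosingCircle(k),"+205,205")
E
```

```text
[0.5555, 0.05] (np.float64(380.45370232087583), np.float64(233.68670080078115)) (np.float64(234.92475444715), np.float64(230.9584240179968))
[0.5555, 0.053] (np.float64(381.6160694141121), np.float64(234.19783982069862)) (np.float64(233.58434102243396), np.float64(230.95327371484743))
[0.5555, 0.055] (np.float64(382.3927704398245), np.float64(234.5393900852197)) (np.float64(232.69063112196054), np.float64(230.94983978131583))
[0.558, 0.053] (np.float64(381.0425954842047), np.float64(234.7402207293595)) (np.float64(233.6082231912737), np.float64(229.84944665122603))
229 371 393; 231 371 394; 233 369 393; 235 368 393; 237 367 395; 239 367 396; 241 367 396; 243 367 396; 245 367 395; 247 368 394; 249 371 393; 251 374 390; ((28.983470916748047, 25.938016891479492), 15.524407386779785) +205,205
```

```bash
python3 -m handwheel '[{"dx":0,"dy":0.0165,"dz":-0.03,"roll":0,"hand":1},{"dx":0,"dy":0.0165,"dz":-0.1,"roll":0,"hand":1},{"dx":0,"dy":0.0165,"dz":-0.17,"roll":0,"hand":1},{"dx":0,"dy":0.0165,"dz":-0.23,"roll":0,"hand":1},{"dx":0,"dy":0.0165,"dz":-0.28,"roll":0,"hand":1},{"dx":0,"dy":0.0165,"dz":-0.315,"roll":0,"hand":1},{"dx":0,"dy":0.0165,"dz":-0.335,"roll":0,"hand":1},{"dx":0,"dy":0.0165,"dz":-0.335,"roll":0,"hand":1},{"dx":0,"dy":0.0165,"dz":-0.335,"roll":0,"hand":1},{"dx":0,"dy":0.0165,"dz":-0.335,"roll":0,"hand":1}]'
python3 -m handwheel '[{"dx":0,"dy":0,"dz":0,"roll":0,"hand":0.5},{"dx":0,"dy":0,"dz":0,"roll":0,"hand":0.3},{"dx":0,"dy":0,"dz":0,"roll":0,"hand":0.3},{"dx":0,"dy":0,"dz":0,"roll":0,"hand":0.25},{"dx":0,"dy":0,"dz":0,"roll":0,"hand":0.2},{"dx":0,"dy":0,"dz":0,"roll":0,"hand":0.15},{"dx":0,"dy":0,"dz":0,"roll":0,"hand":0.1},{"dx":0,"dy":0,"dz":0,"roll":0,"hand":0},{"dx":0,"dy":0,"dz":0,"roll":0,"hand":0},{"dx":0,"dy":0,"dz":0,"roll":0,"hand":0}]' 30; python3 -c "
from cell import telemetry as t;s=t.state();print(s['moment'],s['wrist_force'])"
```

```text
time_s: 4.2
ee_pos: [0.5558, 0.0535, 0.2798]
tool_rot: [1.227, 2.891, 0.001]
wrist_force: [0.4, -0.3, 0.8]
grip_width: 0.996
grip_force: 0.0
time_s: 5.2
ee_pos: [0.5555, 0.0534, 0.2794]
tool_rot: [1.228, 2.892, -0.0]
wrist_force: [-2.5, -2.4, 3.2]
grip_width: 0.156
grip_force: 30.1
[-0.51859994  0.66699644 -0.00319419] [-2.51203893 -2.44425359  3.15500159]
```

```bash
python3 -m handwheel '[{"dx":0,"dy":0,"dz":0,"roll":0,"hand":0},{"dx":0,"dy":0,"dz":0,"roll":0,"hand":0},{"dx":0,"dy":0,"dz":0,"roll":0,"hand":0},{"dx":-0.003,"dy":-0.003,"dz":-0.003,"roll":0,"hand":0},{"dx":-0.003,"dy":-0.003,"dz":-0.006,"roll":0,"hand":0},{"dx":-0.003,"dy":-0.003,"dz":-0.009,"roll":0,"hand":0},{"dx":-0.003,"dy":-0.003,"dz":-0.012,"roll":0,"hand":0},{"dx":-0.003,"dy":-0.003,"dz":-0.015,"roll":0,"hand":0},{"dx":-0.003,"dy":-0.003,"dz":-0.015,"roll":0,"hand":0},{"dx":-0.003,"dy":-0.003,"dz":-0.015,"roll":0,"hand":0}]' 80; python3 -c "
from cell import telemetry as t;s=t.state();print(s['moment'],s['wrist_force'],s['ee_pos'])"
```

```text
time_s: 6.2
ee_pos: [0.5553, 0.0531, 0.2776]
tool_rot: [1.227, 2.89, 0.002]
wrist_force: [-2.4, -1.5, 10.6]
grip_width: 0.14
grip_force: 83.0
[-0.27315791  0.73713494  0.02499773] [-2.43849992 -1.45161375 10.61916651] [0.55531612 0.05313973 0.27759455]
```

```bash
python3 -m handwheel '[{"dx":0,"dy":0,"dz":-0.004,"roll":0,"hand":0},{"dx":0,"dy":0,"dz":-0.008,"roll":0,"hand":0},{"dx":0,"dy":0,"dz":-0.012,"roll":0,"hand":0},{"dx":0,"dy":0,"dz":-0.016,"roll":0,"hand":0},{"dx":0,"dy":0,"dz":-0.019,"roll":0,"hand":0},{"dx":0,"dy":0,"dz":-0.022,"roll":0,"hand":0},{"dx":0,"dy":0,"dz":-0.025,"roll":0,"hand":0},{"dx":0,"dy":0,"dz":-0.0275,"roll":0,"hand":0},{"dx":0,"dy":0,"dz":-0.0275,"roll":0,"hand":0},{"dx":0,"dy":0,"dz":-0.0275,"roll":0,"hand":0}]'; python3 -c "
from cell import telemetry as t;s=t.state();print(s['moment'],s['wrist_force'],s['ee_pos'])"
```

```text
time_s: 7.2
ee_pos: [0.5553, 0.0531, 0.2732]
tool_rot: [1.226, 2.889, 0.004]
wrist_force: [-5.6, -1.6, 16.7]
grip_width: 0.139
grip_force: 84.0
[-0.33185762  1.12362364  0.01316751] [-5.64185597 -1.55509192 16.68338087] [0.55527964 0.05313622 0.27321168]
```

```bash
python3 -m handwheel '[{"dx":-0.002,"dy":0,"dz":-0.002,"roll":0,"hand":0},{"dx":-0.004,"dy":0,"dz":-0.005,"roll":0,"hand":0},{"dx":-0.004,"dy":0,"dz":-0.005,"roll":0,"hand":0},{"dx":-0.004,"dy":0,"dz":-0.005,"roll":0.005,"hand":0},{"dx":-0.004,"dy":0,"dz":-0.005,"roll":0.01,"hand":0},{"dx":-0.004,"dy":0,"dz":-0.005,"roll":0.015,"hand":0},{"dx":-0.004,"dy":0,"dz":-0.005,"roll":0.02,"hand":0},{"dx":-0.004,"dy":0,"dz":-0.005,"roll":0.025,"hand":0},{"dx":-0.004,"dy":0,"dz":-0.005,"roll":0.03,"hand":0},{"dx":-0.004,"dy":0,"dz":-0.005,"roll":0.03,"hand":0}]'; python3 -c "
from cell import telemetry as t;s=t.state();print(s['moment'],s['wrist_force'],s['ee_pos'],s['tool_rot'])"
```

```text
time_s: 8.2
ee_pos: [0.5553, 0.0533, 0.2726]
tool_rot: [1.088, 2.942, 0.005]
wrist_force: [-1.3, 0.7, 17.6]
grip_width: 0.142
grip_force: 84.1
[-0.12187014  0.28078352 -0.04051078] [-1.2548492   0.67040181 17.6206831 ] [0.55528732 0.05326566 0.27261278] [1.08757695 2.94182164 0.00509352]
```

```bash
python3 -m handwheel '[{"dx":0,"dy":0,"dz":0,"roll":0.015,"hand":0},{"dx":0,"dy":0,"dz":0,"roll":0.03,"hand":0},{"dx":0,"dy":0,"dz":0,"roll":0.045,"hand":0},{"dx":0,"dy":0,"dz":0,"roll":0.06,"hand":0},{"dx":0,"dy":0,"dz":0,"roll":0.075,"hand":0},{"dx":0,"dy":0,"dz":0,"roll":0.09,"hand":0},{"dx":0,"dy":0,"dz":0,"roll":0.105,"hand":0},{"dx":0,"dy":0,"dz":0,"roll":0.12,"hand":0},{"dx":0,"dy":0,"dz":0,"roll":0.13,"hand":0},{"dx":0,"dy":0,"dz":0,"roll":0.13,"hand":0}]'; python3 -c "
from cell import telemetry as t;s=t.state();print(s['moment'],s['wrist_force'],s['ee_pos'],s['tool_rot'])"
```

```text
time_s: 9.2
ee_pos: [0.5555, 0.0536, 0.2727]
tool_rot: [0.467, 3.101, 0.005]
wrist_force: [0.4, 0.2, 17.1]
grip_width: 0.147
grip_force: 84.1
[ 0.25135512  0.01263561 -0.07559006] [ 0.37570498  0.21310924 17.08704509] [0.5555085  0.05362533 0.27266452] [0.46678666 3.1005093  0.00458369]
```

```bash
cat > st.py <<'E'
from cell import telemetry as t
from scipy.spatial.transform import Rotation as R
import numpy as np
s=t.state();m=R.from_rotvec(s["tool_rot"]).as_matrix();print(s["time_s"],"yaw",np.degrees(np.arctan2(m[1,0],m[0,0])).round(2),"M",s["moment"].round(3),"F",s["wrist_force"].round(1),s["ee_pos"].round(4),s["grip_width"])
E
python3 -m handwheel '[{"dx":0,"dy":0,"dz":0,"roll":0.01,"hand":0},{"dx":0,"dy":0,"dz":0,"roll":0.02,"hand":0},{"dx":0,"dy":0,"dz":0,"roll":0.03,"hand":0},{"dx":0,"dy":0,"dz":0,"roll":0.04,"hand":0},{"dx":0,"dy":0,"dz":0,"roll":0.045,"hand":0},{"dx":0,"dy":0,"dz":0,"roll":0.05,"hand":0},{"dx":0,"dy":0,"dz":0,"roll":0.05,"hand":0},{"dx":0,"dy":0,"dz":0,"roll":0.05,"hand":0},{"dx":0,"dy":0,"dz":0,"roll":0.05,"hand":0},{"dx":0,"dy":0,"dz":0,"roll":0.05,"hand":0}]' >/dev/null; python3 st.py
```

```text
10.2 yaw 171.81 M [ 0.439  0.001 -0.068] F [-0.3  1.9 18.4] [0.5555 0.0537 0.2727] 0.14463057269922197
```

```bash
python3 -m handwheel '[{"dx":0,"dy":0,"dz":0,"roll":0.004,"hand":0},{"dx":0,"dy":0,"dz":0,"roll":0.008,"hand":0},{"dx":0,"dy":0,"dz":0,"roll":0.012,"hand":0},{"dx":0,"dy":0,"dz":0,"roll":0.016,"hand":0},{"dx":0,"dy":0,"dz":0,"roll":0.02,"hand":0},{"dx":0,"dy":0,"dz":0,"roll":0.023,"hand":0},{"dx":0,"dy":0,"dz":0,"roll":0.025,"hand":0},{"dx":0,"dy":0,"dz":0,"roll":0.025,"hand":0},{"dx":0,"dy":0,"dz":0,"roll":0.025,"hand":0},{"dx":0,"dy":0,"dz":0,"roll":0.025,"hand":0}]' >/dev/null; python3 st.py
```

```text
11.2 yaw 176.31 M [ 0.402  0.045 -0.144] F [ 0.   1.8 17.9] [0.5555 0.0537 0.2727] 0.14269992865173983
```

```bash
python3 -m handwheel '[{"dx":0,"dy":0,"dz":0,"roll":0.004,"hand":0},{"dx":0,"dy":0,"dz":0,"roll":0.008,"hand":0},{"dx":0,"dy":0,"dz":0,"roll":0.012,"hand":0},{"dx":0,"dy":0,"dz":0,"roll":0.016,"hand":0},{"dx":0,"dy":0,"dz":0,"roll":0.02,"hand":0},{"dx":0,"dy":0,"dz":0,"roll":0.024,"hand":0},{"dx":0,"dy":0,"dz":0,"roll":0.028,"hand":0},{"dx":0,"dy":0,"dz":0,"roll":0.03,"hand":0},{"dx":0,"dy":0,"dz":0,"roll":0.03,"hand":0},{"dx":0,"dy":0,"dz":0,"roll":0.03,"hand":0}]' >/dev/null; python3 st.py
```

```text
12.2 yaw -178.28 M [ 0.492  0.151 -0.097] F [ 0.2  2.1 16.7] [0.5555 0.0538 0.2727] 0.1385655571849627
```

```bash
python3 -m handwheel '[{"dx":0,"dy":0,"dz":0,"roll":0.004,"hand":0},{"dx":0,"dy":0,"dz":0,"roll":0.008,"hand":0},{"dx":0,"dy":0,"dz":0,"roll":0.012,"hand":0},{"dx":0,"dy":0,"dz":0,"roll":0.016,"hand":0},{"dx":0,"dy":0,"dz":0,"roll":0.02,"hand":0},{"dx":0,"dy":0,"dz":0,"roll":0.024,"hand":0},{"dx":0,"dy":0,"dz":0,"roll":0.028,"hand":0},{"dx":0,"dy":0,"dz":0,"roll":0.03,"hand":0},{"dx":0,"dy":0,"dz":0,"roll":0.03,"hand":0},{"dx":0,"dy":0,"dz":0,"roll":0.03,"hand":0}]' >/dev/null; python3 st.py
```

```text
13.2 yaw -172.88 M [ 0.49   0.116 -0.074] F [-0.6  3.  18.8] [0.5554 0.0538 0.2727] 0.14242517453169432
```

```bash
python3 -m handwheel '[{"dx":0,"dy":0,"dz":0,"roll":0.004,"hand":0},{"dx":0,"dy":0,"dz":0,"roll":0.008,"hand":0},{"dx":0,"dy":0,"dz":0,"roll":0.012,"hand":0},{"dx":0,"dy":0,"dz":0,"roll":0.016,"hand":0},{"dx":0,"dy":0,"dz":0,"roll":0.02,"hand":0},{"dx":0,"dy":0,"dz":0,"roll":0.024,"hand":0},{"dx":0,"dy":0,"dz":0,"roll":0.028,"hand":0},{"dx":0,"dy":0,"dz":0,"roll":0.03,"hand":0},{"dx":0,"dy":0,"dz":0,"roll":0.03,"hand":0},{"dx":0,"dy":0,"dz":0,"roll":0.03,"hand":0}]' >/dev/null; python3 st.py
```

```text
14.2 yaw -167.49 M [ 0.581  0.123 -0.082] F [ 0.5  1.3 18.6] [0.5554 0.0538 0.2726] 0.1387507818736594
```

```bash
python3 -m handwheel '[{"dx":0,"dy":0,"dz":0,"roll":0.004,"hand":0},{"dx":0,"dy":0,"dz":0,"roll":0.008,"hand":0},{"dx":0,"dy":0,"dz":0,"roll":0.012,"hand":0},{"dx":0,"dy":0,"dz":0,"roll":0.016,"hand":0},{"dx":0,"dy":0,"dz":0,"roll":0.02,"hand":0},{"dx":0,"dy":0,"dz":0,"roll":0.024,"hand":0},{"dx":0,"dy":0,"dz":0,"roll":0.028,"hand":0},{"dx":0,"dy":0,"dz":0,"roll":0.03,"hand":0},{"dx":0,"dy":0,"dz":0,"roll":0.03,"hand":0},{"dx":0,"dy":0,"dz":0,"roll":0.03,"hand":0}]' >/dev/null; python3 st.py
```

```text
15.2 yaw -162.08 M [ 0.5    0.196 -0.099] F [-0.1  1.8 18.9] [0.5554 0.0538 0.2727] 0.14129572094836307
```

```bash
python3 -m handwheel '[{"dx":0,"dy":0,"dz":0,"roll":0.004,"hand":0},{"dx":0,"dy":0,"dz":0,"roll":0.008,"hand":0},{"dx":0,"dy":0,"dz":0,"roll":0.012,"hand":0},{"dx":0,"dy":0,"dz":0,"roll":0.016,"hand":0},{"dx":0,"dy":0,"dz":0,"roll":0.02,"hand":0},{"dx":0,"dy":0,"dz":0,"roll":0.024,"hand":0},{"dx":0,"dy":0,"dz":0,"roll":0.028,"hand":0},{"dx":0,"dy":0,"dz":0,"roll":0.03,"hand":0},{"dx":0,"dy":0,"dz":0,"roll":0.03,"hand":0},{"dx":0,"dy":0,"dz":0,"roll":0.03,"hand":0}]' >/dev/null; python3 st.py
```

```text
16.2 yaw -156.68 M [ 1.14   0.479 -0.368] F [-1.5  5.  19. ] [0.5551 0.0543 0.2726] 0.14639745364823684
```

```bash
python3 -m handwheel '[{"dx":0,"dy":0,"dz":0,"roll":0.003,"hand":0},{"dx":0,"dy":0,"dz":0,"roll":0.006,"hand":0},{"dx":0,"dy":0,"dz":0,"roll":0.008,"hand":0},{"dx":0,"dy":0,"dz":0,"roll":0.008,"hand":0},{"dx":0,"dy":0,"dz":0,"roll":0.008,"hand":0},{"dx":0,"dy":0,"dz":0,"roll":0.008,"hand":0},{"dx":0,"dy":0,"dz":0,"roll":0.008,"hand":0},{"dx":0,"dy":0,"dz":0,"roll":0.008,"hand":0},{"dx":0,"dy":0,"dz":0,"roll":0.008,"hand":0},{"dx":0,"dy":0,"dz":0,"roll":0.008,"hand":0}]' >/dev/null; python3 st.py
```

```text
17.2 yaw -155.27 M [ 1.288  0.593 -0.732] F [-2.3  6.1 18.4] [0.5551 0.0543 0.2726] 0.1442822878315453
```

```bash
python3 -m handwheel '[{"dx":0,"dy":0,"dz":0,"roll":-0.006,"hand":0},{"dx":0,"dy":0,"dz":0.005,"roll":-0.008,"hand":0},{"dx":0,"dy":0,"dz":0.01,"roll":-0.008,"hand":0},{"dx":0,"dy":0,"dz":0.015,"roll":-0.008,"hand":0},{"dx":0,"dy":0,"dz":0.02,"roll":-0.008,"hand":0},{"dx":0,"dy":0,"dz":0.025,"roll":-0.008,"hand":0},{"dx":0,"dy":0,"dz":0.03,"roll":-0.008,"hand":0},{"dx":0,"dy":0,"dz":0.035,"roll":-0.008,"hand":0},{"dx":0,"dy":0,"dz":0.04,"roll":-0.008,"hand":0},{"dx":0,"dy":0,"dz":0.04,"roll":-0.008,"hand":0}]' >/dev/null; python3 st.py
```

```text
18.2 yaw -156.68 M [ 1.251 -0.144 -0.234] F [-0.7  5.1  4.3] [0.5549 0.0543 0.278 ] 0.13785090142125084
```

```bash
python3 -m handwheel '[{"dx":0,"dy":0.002,"dz":0,"roll":0,"hand":0},{"dx":0,"dy":0.004,"dz":0,"roll":0,"hand":0},{"dx":0,"dy":0.004,"dz":0.005,"roll":0,"hand":0},{"dx":0,"dy":0.004,"dz":0.01,"roll":0,"hand":0},{"dx":0,"dy":0.004,"dz":0.013,"roll":0,"hand":0},{"dx":0,"dy":0.004,"dz":0.016,"roll":0,"hand":0},{"dx":0,"dy":0.004,"dz":0.018,"roll":0,"hand":0},{"dx":0,"dy":0.004,"dz":0.02,"roll":0,"hand":0},{"dx":0,"dy":0.004,"dz":0.02,"roll":0,"hand":0},{"dx":0,"dy":0.004,"dz":0.02,"roll":0,"hand":0}]' >/dev/null; python3 st.py
```

```text
19.2 yaw -156.69 M [ 1.335 -0.681 -0.185] F [2.4 4.9 0.2] [0.5546 0.0543 0.2814] 0.1446092079896549
```

```bash
python3 -m handwheel '[{"dx":0.003,"dy":0.002,"dz":0,"roll":0,"hand":0},{"dx":0.005,"dy":0.005,"dz":0,"roll":0,"hand":0},{"dx":0.005,"dy":0.005,"dz":0.004,"roll":0,"hand":0},{"dx":0.005,"dy":0.005,"dz":0.008,"roll":0,"hand":0},{"dx":0.005,"dy":0.005,"dz":0.012,"roll":0,"hand":0},{"dx":0.005,"dy":0.005,"dz":0.016,"roll":0,"hand":0},{"dx":0.005,"dy":0.005,"dz":0.02,"roll":0,"hand":0},{"dx":0.005,"dy":0.005,"dz":0.02,"roll":0,"hand":0},{"dx":0.005,"dy":0.005,"dz":0.02,"roll":0,"hand":0},{"dx":0.005,"dy":0.005,"dz":0.02,"roll":0,"hand":0}]' >/dev/null; python3 st.py
```

```text
20.2 yaw -156.71 M [ 0.122 -0.527  0.011] F [2.4 0.6 1.4] [0.5555 0.0547 0.2861] 0.14666495922070416
```

```bash
python3 -m handwheel '[{"dx":0.003,"dy":0,"dz":0.01,"roll":0,"hand":0},{"dx":0.005,"dy":0,"dz":0.03,"roll":0,"hand":0},{"dx":0.005,"dy":0,"dz":0.05,"roll":0,"hand":0},{"dx":0.005,"dy":0,"dz":0.07,"roll":0,"hand":0},{"dx":0.005,"dy":0,"dz":0.09,"roll":0,"hand":0},{"dx":0.005,"dy":0,"dz":0.11,"roll":0,"hand":0},{"dx":0.005,"dy":0,"dz":0.13,"roll":0,"hand":0},{"dx":0.005,"dy":0,"dz":0.15,"roll":0,"hand":0},{"dx":0.005,"dy":0,"dz":0.165,"roll":0,"hand":0},{"dx":0.005,"dy":0,"dz":0.17,"roll":0,"hand":0}]' >/dev/null; python3 st.py
python3 -m handwheel '[{"dx":0,"dy":0,"dz":0.03,"roll":0,"hand":0},{"dx":0,"dy":0,"dz":0.08,"roll":0,"hand":0},{"dx":0,"dy":0,"dz":0.14,"roll":0,"hand":0},{"dx":0,"dy":0,"dz":0.2,"roll":0,"hand":0},{"dx":0,"dy":0,"dz":0.23,"roll":0,"hand":0},{"dx":0,"dy":0,"dz":0.25,"roll":0,"hand":0},{"dx":0,"dy":0,"dz":0.25,"roll":0,"hand":0},{"dx":0,"dy":0,"dz":0.25,"roll":0,"hand":0},{"dx":0,"dy":0,"dz":0.25,"roll":0,"hand":0},{"dx":0,"dy":0,"dz":0.25,"roll":0,"hand":0}]' >/dev/null; python3 st.py
python3 - <<'E'
from cell import camera
import cv2
c=camera("scene");cv2.imwrite("pics/s3.png",cv2.resize(c["pixels"][100:300,270:470],(500,500),interpolation=2))
E
```

```text
21.2 yaw -156.71 M [ 0.018 -0.007  0.102] F [ 0.1 -0.  -1.7] [0.5563 0.0547 0.3202] 0.14419262609505154
22.2 yaw -156.71 M [ 0.055 -0.013 -0.009] F [ 0.4 -0.1 -1.6] [0.5561 0.0547 0.3694] 0.14472180766348722
```

View pics/s3.png

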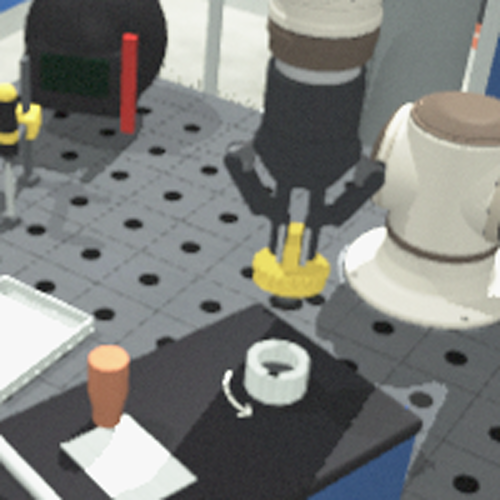

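The cap is clear of the neck, held level in the hand (at (385,206) in the full image), and the neck is open. Next: carry it to the grey tray.

```bash
python3 -m handwheel '[{"dx":-0.01,"dy":-0.04,"dz":0,"roll":0,"hand":0},{"dx":-0.03,"dy":-0.14,"dz":0,"roll":0,"hand":0},{"dx":-0.05,"dy":-0.28,"dz":0,"roll":0,"hand":0},{"dx":-0.08,"dy":-0.43,"dz":0,"roll":0,"hand":0},{"dx":-0.11,"dy":-0.58,"dz":0,"roll":0,"hand":0},{"dx":-0.14,"dy":-0.73,"dz":0,"roll":0,"hand":0},{"dx":-0.16,"dy":-0.85,"dz":0,"roll":0,"hand":0},{"dx":-0.17,"dy":-0.92,"dz":0,"roll":0,"hand":0},{"dx":-0.175,"dy":-0.95,"dz":0,"roll":0,"hand":0},{"dx":-0.175,"dy":-0.95,"dz":0,"roll":0,"hand":0}]' >/dev/null; python3 st.py
python3 -m handwheel '[{"dx":-0.01,"dy":-0.04,"dz":0,"roll":0,"hand":0},{"dx":-0.03,"dy":-0.14,"dz":0,"roll":0,"hand":0},{"dx":-0.05,"dy":-0.28,"dz":0,"roll":0,"hand":0},{"dx":-0.08,"dy":-0.43,"dz":0,"roll":0,"hand":0},{"dx":-0.11,"dy":-0.58,"dz":0,"roll":0,"hand":0},{"dx":-0.14,"dy":-0.73,"dz":0,"roll":0,"hand":0},{"dx":-0.16,"dy":-0.85,"dz":0,"roll":0,"hand":0},{"dx":-0.17,"dy":-0.92,"dz":0,"roll":0,"hand":0},{"dx":-0.175,"dy":-0.95,"dz":0,"roll":0,"hand":0},{"dx":-0.175,"dy":-0.95,"dz":0,"roll":0,"hand":0}]' >/dev/null; python3 st.py
python3 -m handwheel '[{"dx":-0.01,"dy":-0.04,"dz":-0.05,"roll":0,"hand":0},{"dx":-0.02,"dy":-0.1,"dz":-0.15,"roll":0,"hand":0},{"dx":-0.03,"dy":-0.16,"dz":-0.3,"roll":0,"hand":0},{"dx":-0.035,"dy":-0.2,"dz":-0.46,"roll":0,"hand":0},{"dx":-0.035,"dy":-0.2,"dz":-0.62,"roll":0,"hand":0},{"dx":-0.035,"dy":-0.2,"dz":-0.77,"roll":0,"hand":0},{"dx":-0.035,"dy":-0.2,"dz":-0.89,"roll":0,"hand":0},{"dx":-0.035,"dy":-0.2,"dz":-0.97,"roll":0,"hand":0},{"dx":-0.035,"dy":-0.2,"dz":-1,"roll":0,"hand":0},{"dx":-0.035,"dy":-0.2,"dz":-1,"roll":0,"hand":0}]' >/dev/null; python3 st.py
python3 - <<'E'
from cell import camera
import cv2,numpy as np,pickle
c=camera("scene");t=camera("top");pickle.dump(c,open("s4.pkl","wb"))
cv2.imwrite("pics/s4.png",np.hstack([cv2.resize(c["pixels"][140:280,190:330],(400,400),interpolation=2),cv2.resize(t["pixels"][200:340,330:470],(400,400),interpolation=2)]))
E
```

```text
23.25 yaw -156.75 M [0.037 0.067 0.009] F [-0.1 -0.3 -1.8] [ 0.5212 -0.1356  0.3697] 0.14606324802294357
24.25 yaw -156.71 M [-0.023  0.007  0.046] F [ 0.  -0.3 -1.4] [ 0.4865 -0.3252  0.3696] 0.1394160449319732
25.25 yaw -156.67 M [-0.013 -0.054 -0.023] F [ 0.8 -0.6 -0.8] [ 0.479  -0.3646  0.1689] 0.14566653674114832
```

View pics/s4.png

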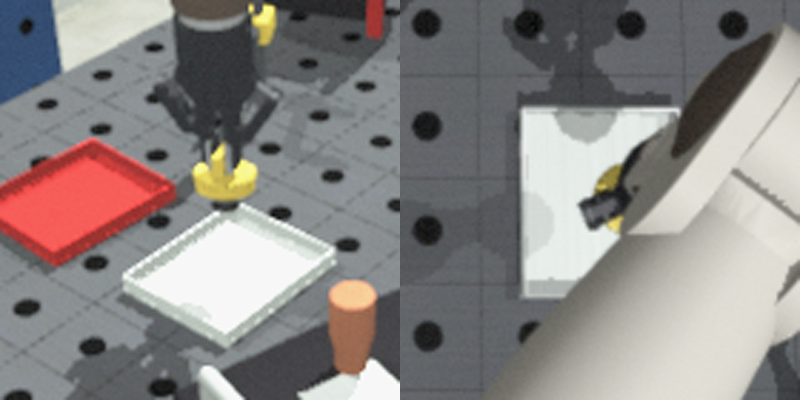

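The picture shows the cap over the grey tray in both views (scene crop (225,180), top crop (608,195)), with the plate hanging below and the red tray well to the side. Now down.

```bash
python3 -m handwheel '[{"dx":0,"dy":0,"dz":-0.03,"roll":0,"hand":0},{"dx":0,"dy":0,"dz":-0.09,"roll":0,"hand":0},{"dx":0,"dy":0,"dz":-0.16,"roll":0,"hand":0},{"dx":0,"dy":0,"dz":-0.23,"roll":0,"hand":0},{"dx":0,"dy":0,"dz":-0.3,"roll":0,"hand":0},{"dx":0,"dy":0,"dz":-0.36,"roll":0,"hand":0},{"dx":0,"dy":0,"dz":-0.4,"roll":0,"hand":0},{"dx":0,"dy":0,"dz":-0.43,"roll":0,"hand":0},{"dx":0,"dy":0,"dz":-0.435,"roll":0,"hand":0},{"dx":0,"dy":0,"dz":-0.435,"roll":0,"hand":0}]' >/dev/null; python3 st.py
python3 -m handwheel '[{"dx":0,"dy":0,"dz":-0.004,"roll":0,"hand":0},{"dx":0,"dy":0,"dz":-0.008,"roll":0,"hand":0},{"dx":0,"dy":0,"dz":-0.012,"roll":0,"hand":0},{"dx":0,"dy":0,"dz":-0.016,"roll":0,"hand":0},{"dx":0,"dy":0,"dz":-0.02,"roll":0,"hand":0},{"dx":0,"dy":0,"dz":-0.024,"roll":0,"hand":0},{"dx":0,"dy":0,"dz":-0.028,"roll":0,"hand":0},{"dx":0,"dy":0,"dz":-0.032,"roll":0,"hand":0},{"dx":0,"dy":0,"dz":-0.032,"roll":0,"hand":0},{"dx":0,"dy":0,"dz":-0.032,"roll":0,"hand":0}]' >/dev/null; python3 st.py
```

```text
26.35 yaw -156.71 M [ 0.035 -0.028 -0.003] F [ 0.   0.4 -1.6] [ 0.4793 -0.3654  0.083 ] 0.1438168323970921
27.35 yaw -156.71 M [-0.02   0.001 -0.033] F [-0.4 -0.  -1.7] [ 0.4792 -0.3653  0.0764] 0.1447990942478966
```

```bash
python3 -m handwheel '[{"dx":0,"dy":0,"dz":-0.002,"roll":0,"hand":0},{"dx":0,"dy":0,"dz":-0.004,"roll":0,"hand":0},{"dx":0,"dy":0,"dz":-0.006,"roll":0,"hand":0},{"dx":0,"dy":0,"dz":-0.008,"roll":0,"hand":0},{"dx":0,"dy":0,"dz":-0.01,"roll":0,"hand":0},{"dx":0,"dy":0,"dz":-0.012,"roll":0,"hand":0},{"dx":0,"dy":0,"dz":-0.014,"roll":0,"hand":0},{"dx":0,"dy":0,"dz":-0.015,"roll":0,"hand":0},{"dx":0,"dy":0,"dz":-0.015,"roll":0,"hand":0},{"dx":0,"dy":0,"dz":-0.015,"roll":0,"hand":0}]' >/dev/null; python3 st.py
```

```text
28.35 yaw -156.7 M [ 0.543  0.349 -0.029] F [-0.9  2.6  6.8] [ 0.4796 -0.3653  0.0744] 0.14233290156728085
```

```bash
python3 -m handwheel '[{"dx":0,"dy":0,"dz":0.001,"roll":0,"hand":0},{"dx":0,"dy":0,"dz":0.003,"roll":0,"hand":0},{"dx":0,"dy":0,"dz":0.005,"roll":0,"hand":0},{"dx":0,"dy":0,"dz":0.006,"roll":0,"hand":0},{"dx":0,"dy":0,"dz":0.006,"roll":0,"hand":0},{"dx":0,"dy":0,"dz":0.006,"roll":0,"hand":0},{"dx":0,"dy":0,"dz":0.006,"roll":0,"hand":0},{"dx":0,"dy":0,"dz":0.006,"roll":0,"hand":0},{"dx":0,"dy":0,"dz":0.006,"roll":0,"hand":0},{"dx":0,"dy":0,"dz":0.006,"roll":0,"hand":0}]' 25 >/dev/null; python3 st.py
```

```text
29.35 yaw -156.71 M [ 0.44   0.246 -0.048] F [-0.7  1.9  6.7] [ 0.4795 -0.3654  0.0754] 0.14233832876074368
```

```bash
python3 -m handwheel '[{"dx":0,"dy":0,"dz":0.001,"roll":0,"hand":0},{"dx":0,"dy":0,"dz":0.002,"roll":0,"hand":0},{"dx":0,"dy":0,"dz":0.003,"roll":0,"hand":0},{"dx":0,"dy":0,"dz":0.004,"roll":0,"hand":0},{"dx":0,"dy":0,"dz":0.004,"roll":0,"hand":0},{"dx":0,"dy":0,"dz":0.004,"roll":0,"hand":0},{"dx":0,"dy":0,"dz":0.004,"roll":0,"hand":0},{"dx":0,"dy":0,"dz":0.004,"roll":0,"hand":0},{"dx":0,"dy":0,"dz":0.004,"roll":0,"hand":0},{"dx":0,"dy":0,"dz":0.004,"roll":0,"hand":0}]' >/dev/null; python3 st.py
```

```text
30.35 yaw -156.7 M [ 0.302  0.182 -0.027] F [-0.5  1.6  5. ] [ 0.4794 -0.3653  0.0757] 0.1427422578025826
```

```bash
python3 -m handwheel '[{"dx":0,"dy":0,"dz":0.001,"roll":0,"hand":0},{"dx":0,"dy":0,"dz":0.002,"roll":0,"hand":0},{"dx":0,"dy":0,"dz":0.003,"roll":0,"hand":0},{"dx":0,"dy":0,"dz":0.004,"roll":0,"hand":0},{"dx":0,"dy":0,"dz":0.005,"roll":0,"hand":0},{"dx":0,"dy":0,"dz":0.005,"roll":0,"hand":0},{"dx":0,"dy":0,"dz":0.005,"roll":0,"hand":0},{"dx":0,"dy":0,"dz":0.005,"roll":0,"hand":0},{"dx":0,"dy":0,"dz":0.005,"roll":0,"hand":0},{"dx":0,"dy":0,"dz":0.005,"roll":0,"hand":0}]' >/dev/null; python3 st.py
```

```text
31.35 yaw -156.71 M [-0.081 -0.101 -0.025] F [ 1.2  0.1 -1.5] [ 0.4792 -0.3653  0.0762] 0.14480840134458303
```

```bash
python3 -m handwheel '[{"dx":0,"dy":0,"dz":-0.001,"roll":0,"hand":0},{"dx":0,"dy":0,"dz":-0.002,"roll":0,"hand":0},{"dx":0,"dy":0,"dz":-0.002,"roll":0,"hand":0},{"dx":0,"dy":0,"dz":-0.002,"roll":0,"hand":0.16},{"dx":0,"dy":0,"dz":-0.002,"roll":0,"hand":0.18},{"dx":0,"dy":0,"dz":-0.002,"roll":0,"hand":0.22},{"dx":0,"dy":0,"dz":-0.002,"roll":0,"hand":0.28},{"dx":0,"dy":0,"dz":-0.002,"roll":0,"hand":0.36},{"dx":0,"dy":0,"dz":-0.002,"roll":0,"hand":0.45},{"dx":0,"dy":0,"dz":-0.002,"roll":0,"hand":0.45}]' >/dev/null; python3 st.py
python3 -m handwheel '[{"dx":0,"dy":0,"dz":0,"roll":0,"hand":0.5},{"dx":0,"dy":0,"dz":0.03,"roll":0,"hand":0.5},{"dx":0,"dy":0,"dz":0.08,"roll":0,"hand":0.5},{"dx":0,"dy":0,"dz":0.15,"roll":0,"hand":0.5},{"dx":0,"dy":0,"dz":0.25,"roll":0,"hand":0.5},{"dx":0,"dy":0,"dz":0.4,"roll":0,"hand":0.5},{"dx":0,"dy":0,"dz":0.55,"roll":0,"hand":0.5},{"dx":0,"dy":0,"dz":0.7,"roll":0,"hand":0.5},{"dx":0,"dy":0,"dz":0.75,"roll":0,"hand":0.5},{"dx":0,"dy":0,"dz":0.75,"roll":0,"hand":0.5}]' >/dev/null; python3 st.py
python3 - <<'E'
from cell import camera
import cv2,numpy as np,pickle
c=camera("scene");cv2.imwrite("pics/s5.png",cv2.resize(c["pixels"][160:300,170:350],(720,560),interpolation=2))
E
```

```text
32.35 yaw -156.71 M [-0.027  0.038 -0.005] F [-0.6 -0.7 -0.2] [ 0.4792 -0.3653  0.076 ] 0.4441386963531302
33.35 yaw -156.71 M [-0.002  0.009 -0.031] F [0.2 0.2 0.4] [ 0.4798 -0.3657  0.2285] 0.5021339863812185
```

View pics/s5.png

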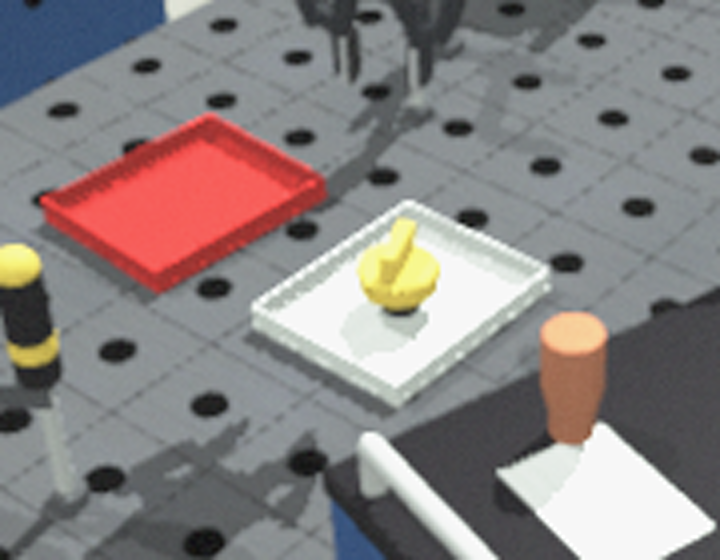

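The cap stands upright on its plate in the grey tray, bar up, at crop (400,275). The hand is clear above it and the nozzle is in place.

```bash
python3 -c "
from cell import workorder;print(workorder.close_job())"
```

```text
the job is handed in; nothing more can be done
None
```

The yellow filler cap was freed with gentle pressing, lifted off and stood upright, grip bar up, in the grey drip tray; the arm touched nothing else, and I handed the job in at about 33 s (no verdict was returned).

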